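Lock a battery cell in the click-stop test chuck

ROBOT

A 6-joint arm with a two-finger parallel gripper is mounted at the origin on the work surface. World frame = base frame: x ahead of the robot, y to its left, z up, the work surface at z = 0. Lengths are in m, angles in degrees, forces in N, time in s.
With the tool pointing down it reaches from about 0.325 to 0.9 m from the base axis. Payload 3.5 kg.
Tool frame: the origin (TCP) lies midway between the tips of the shut fingers; the grasp point (between the pads) lies 19 mm behind it; z points along the fingers, y is the direction in which the jaws open and shut (so a half turn about z gives the same grasp; the last joint's range is limited). The gripper opens to 85 mm and grips with 20 to 120 N. Pads are 22 mm wide; open, the fingers measure 114 mm over their backs; the gripper's body (76 mm by 85 mm) begins 54 mm behind the grasp point. The pads swing forward as they close: fully open they stand 13 mm farther back than shut.
Start: joints at [-72.789, 15.837, -1.513, 72.651, 0, 84.076], TCP at [0.246, -0.575, 0.231] pointing down, gripper open.
Joint ranges: [-178.77, 178.77], [-48.84, 107.48], [-61.69, 71.31], [-111.58, 123.2], [-90, 87.43], [-180, 180]. Speed limits (degrees/s): [147.25, 147.25, 180, 180, 180, 180].

INTERFACE

Orientations are given as a 3x3 rotation matrix whose columns are the frame's x, y, z axes.
In Python, from station import env, solver, eyes, status gives the robot as it stands. The module is installed in compiled form; this text tells all that it offers. Calls block until the motion is done:
- env.move_to(position, orientation): joint-space move of the TCP to a pose.
- env.servo_line(position, frame=None, v=0.15): straight line of the TCP; frame=None keeps the orientation; v is the mean speed in m/s.
- env.move_joints(angles): joint-space move.
- env.grip(opening): finger opening in m; the grip force is fixed at half the most; returns when the fingers have stopped.
- env.sleep(seconds).
- solver.solve_ik(position, orientation): joint angles nearest the present ones, or None.
- eyes.get_image(name): name is "side" or "top"; returns a dict with "color" (420x560x3 uint8, red, green, blue), "K" (3x3 intrinsics, pixels), "R" (3x3) and "t" (3): a world point X has camera coordinates R X + t. Camera axes: x right, y down, z forward; pixel columns grow to the right and rows downward; lengths in m; the calibration is good to about 2 mm. A picture is of the moment at which its call begins. There is no depth.
A pose or a line that the arm cannot do raises env.IKError and nothing moves.
- env.close_job(): hands the job in, once; it reports no verdict.
Readings, each from a call of its own:
- status.get_t(): time.
- status.get_joint_pos(): joint angles.
- status.get_qvel(): joint speeds.
- status.get_effort(): joint torques, N m.
- status.get_ee_pos(): TCP position.
- status.get_orientation(): TCP orientation.
- status.get_wrist_force(): force on the tool from outside, world axes, zero at the start.
- status.get_wrist_torque(): the same for the moment, N m.
- status.get_grip_width(): finger opening in m.
Only numpy, scipy, OpenCV 4.12 (cv2) and the standard library are available. Lean on these libraries where they do the work, as an engineer would, in place of code of your own. Each camera call takes 0.05 s, during which the arm holds its last target. There are 200 camera calls.

TASK

Take the red battery cell out of its stand and stand it upright, right down on the floor of the test chuck. Then twist the chuck's orange click-stop collar clockwise until the jaws have gripped the cell and the ratchet gives one or two full clicks, no more, and let go. Do not ram the cell into the chuck, and leave the blue cell, the battery pack, the tape and the screwdriver as they are.

Things in the scene. Friction and masses are not known exactly. Their poses are not given: they have to be found in the camera images.
- cell: The RED battery cell to load: upright cylinder, 32 mm in diameter, 70 mm high (the top 2 mm is a steel button 18 mm in diameter), about 140 g. Origin at the centre of its underside, z along the cell. At the start it stands in one of the stand's two pockets (either one), its underside 5 mm above the bench, 57 mm of it above the stand.
- stand: Black printed stand, 60 x 150 x 18 mm (its x, y, z), fixed. Origin at the centre of its underside. Two round pockets 35 mm in diameter and 13 mm deep at y = -42 and +42 mm in its frame; one holds the red, the other the blue cell.
- chuck: The test chuck, fixed to the bench. Origin on its vertical axis at bench height. A black plate 110 x 110 mm (sides along its x and y), 10 mm high; inside, an aluminium sleeve of 36 mm inner diameter from the floor up to 15 mm above the bench; around it the index ring and the orange collar, open at the top. Screw heads in the plate's corners reach 13 mm above the bench.
- chuck_seat (a point): Centre of the chuck's inner floor, on its axis, 5 mm above the bench; z up. A seated cell has its underside here and its button 75 mm above the bench, 36 mm above the collar. Three black rubber jaws (17 to 35 mm above the bench, inside the collar) leave a round way of 36 to 44 mm down to the sleeve; how open they are at the start differs each time.
- collar: The orange click-stop collar: upright fluted tube, 58 mm outside diameter, 50 mm inside, from 14.5 to 39 mm above the bench. Origin on its axis at bench height. Turned clockwise (from above) it first carries the index ring along against light friction (about 0.07 Nm), and the jaws move 3 mm inwards per radian; turned back it loosens them. It stays where it is left.
- collar_mark (a point): White tick on the collar's top face, 27 mm from the axis, 39 mm above the bench; x points outwards from the axis through it. Once the jaws grip the cell, the torque rises over 0.2 to 0.5 rad to the ratchet's limit: the ring stops and the collar slips on it at 0.22 Nm, rising to about 0.3 Nm over the bump of each click. A click is 30 degrees of slip; the first bump is at 15 degrees.
- ring: The aluminium index ring, a flange 69 mm in diameter that shows around the collar's foot, its top 13 mm above the bench. Origin on its axis at bench height. It drives the jaws. The turn needed until they grip differs each time, from about 0.7 to 2.2 rad.
- ring_mark (a point): Red tick on the index ring, 31 mm from the axis; x points outwards from the axis through it. The ring turns with the collar until the ratchet slips. At the start the white and red ticks stand in line, in any direction; afterwards the angle between them is how far the ratchet has slipped.
- spent_cell: BLUE battery cell, same size as the red one, in the other pocket of the stand. Leave alone. Origin at the centre of its underside.
- pack: Loose battery pack, a black frame with four red cells, 66 x 66 x 66 mm, 0.4 kg. Leave alone. Origin at the centre of its underside.
- tape: Roll of yellow tape lying flat, 68 mm in diameter, 24 mm high. Leave alone. Origin at the centre of its underside.
- driver: Screwdriver lying on the bench, about 200 mm long. Leave alone. Origin at its underside.
- well: The aluminium well inside the chuck: its floor (5 mm above the bench) and the sleeve of 36 mm inner diameter, up to 15 mm above the bench. Origin on the chuck's axis at bench height. The cell must not be rammed into it.
There are look-alikes about, which are no part of the job. Leave any green or turquoise look-alike of the cell alone.

How it is judged (in metres and radians):
On the way, in this order (a step that is already met when the one before it is completed fails the run):
1. the red cell stands upright on the chuck's floor, not yet gripped: the ratchet has not slipped (horizontal distance between cell and chuck_seat below 0.005 m and z of cell in the frame of chuck_seat below 0.003 m and angle between cell's own z axis and vertical below 0.12 rad and angle between the x axis of collar_mark and the x axis of ring_mark, either way round below 0.2 rad), for 0.2 s.
2. with the cell in it the collar has been turned until the ratchet has given at least one click (angle between the x axis of collar_mark and the x axis of ring_mark, either way round above 0.42 rad and z of cell in the frame of chuck_seat below 0.004 m), for 0.1 s.
At the end, for the whole second after the job is handed in: The red cell stands still, upright (within 0.08 rad) on the chuck's floor (within 4 mm of it and of the axis), gripped (over 3 N between cell and chuck); the collar has slipped on the ring by one or two clicks (0.42 to 1.32 rad between white and red tick); all is let go (all of step 2 and horizontal distance between cell and chuck_seat below 0.004 m and angle between cell's own z axis and vertical below 0.08 rad and linear speed of cell below 0.01 m/s and angle between the x axis of collar_mark and the x axis of ring_mark, either way round below 1.32 rad and contact force between cell and chuck above 3 N); the robot touches nothing.
It fails at once if the ratchet is driven past two clicks (more than 1.32 rad of slip) (angle between the x axis of collar_mark and the x axis of ring_mark, either way round above 1.32 rad).
It fails at once if the robot rams or presses the cell into the chuck's well with over 30 N (contact force between cell and well above 30 N and contact force between the fingers and cell above 1 N).
It fails at once if the blue cell is disturbed (10 mm) (distance of spent_cell from where it was at the start of the episode above 0.01 m).
It fails at once if the battery pack, the tape or the screwdriver is disturbed (20 mm) (distance of any of pack, tape, driver from where it was at the start of the episode above 0.02 m).
It also fails if it takes over 72 s, if anything falls off the work surface, if the arm or the gripper's body presses on something with over 40 N, if the wrist force passes 120 N, or if a joint passes its speed limit or range.

## Working session

There is one attempt and no reset: what is moved stays moved. The work goes in short steps, each a Python script; the robot and the scene stay as the last script left them, time stands still between calls to the robot, and variables do not carry over. Pictures are saved under pics/ and viewed, about 8 in all and at most 12, crops included, and the job is handed in when it is done.

```bash
mkdir -p pics; ls; python3 - <<'E'
from station import env, solver, eyes, status
import cv2,numpy as np
for n in("top","side"):
    d=eyes.get_image(n); np.savez(f"pics/{n}0.npz",**d); cv2.imwrite(f"pics/{n}0.png",d["color"][:,:,::-1])
    print(n,d["K"].tolist(),(-d["R"].T@d["t"]).round(3),d["R"].round(3).tolist())
a=cv2.imread("pics/top0.png");cv2.imwrite("pics/top0.png",cv2.resize(a,(800,600),interpolation=cv2.INTER_CUBIC))
a=cv2.imread("pics/side0.png");cv2.imwrite("pics/side0.png",cv2.resize(a,(800,600),interpolation=cv2.INTER_CUBIC))
E
```

```text
pics
top [[496.13915540023993, 0.0, 283.5512263548497], [0.0, 496.13915540023993, 209.85869112595952], [0.0, 0.0, 1.0]] [ 0.464 -0.013  1.031] [[0.012, -1.0, 0.018], [-0.99, -0.015, -0.139], [0.139, -0.016, -0.99]]
side [[525.7297052944105, 0.0, 284.3611234442594], [0.0, 525.7297052944105, 214.08191966148476], [0.0, 0.0, 1.0]] [0.079 0.556 0.82 ] [[-0.743, -0.669, -0.005], [-0.468, 0.525, -0.711], [0.479, -0.526, -0.703]]
```

View pics/top0.png

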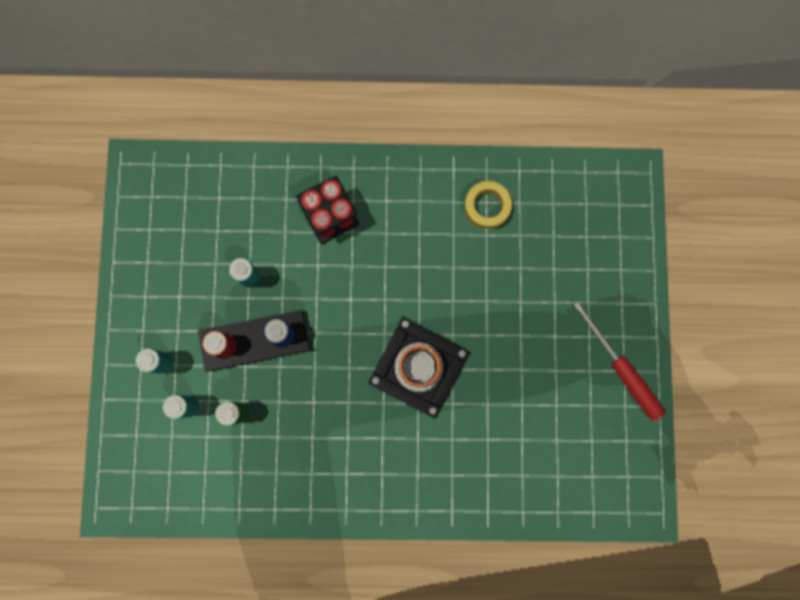

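View pics/side0.png

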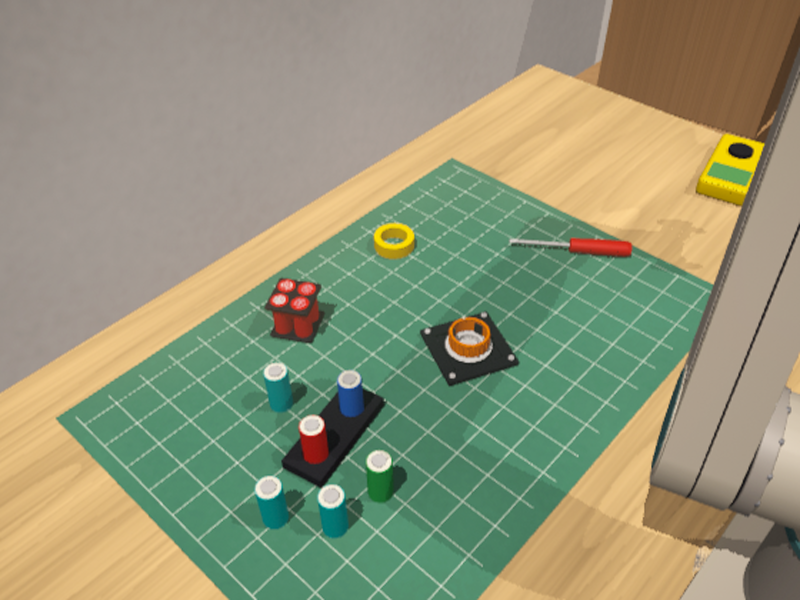

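The top view at 800x600 shows the chuck at (419,367) and the stand with red at (215,343) and blue at (277,331). Turquoise look-alikes are at (240,270), (148,360) and (175,407), and there is a green one at (227,413). In the side view the only red cylinder in the stand is at (313,440), so that is the target. The four red caps at (325,205) in the top view belong to the pack. Next I measure the caps and the chuck.

```bash
cat > h.py <<'E'
import numpy as np, cv2
def px2w(d,uv,z):
    r=d["R"].T@np.linalg.inv(d["K"])@np.array([uv[0],uv[1],1.]); c=-d["R"].T@d["t"]
    return c+r*(z-c[2])/r[2]
def w2px(d,X):
    p=d["K"]@(d["R"]@np.asarray(X,float)+d["t"]); return p[:2]/p[2]
def blobs(mask,amin,amax):
    n,l,s,c=cv2.connectedComponentsWithStats(mask.astype(np.uint8),connectivity=8)
    return [(c[i],s[i]) for i in range(1,n) if amin<=s[i,4]<=amax]
E
python3 - <<'E'
from h import *
for n in("top","side"):
    d=np.load(f"pics/{n}0.npz"); im=d["color"]; hsv=cv2.cvtColor(im,cv2.COLOR_RGB2HSV)
    m=(hsv[...,1]<60)&(hsv[...,2]>125)
    m[:100 if n=="top" else 150]=0; m[370:]=0 if n=="top" else m[370:]
    print(n,"caps")
    for c,s in blobs(m,8,600):
        if n=="side" and c[0]>440: continue
        print(c.round(1),s[2:].tolist(),"z.074",px2w(d,c,.074).round(4)[:2],"z.013",px2w(d,c,.013).round(4)[:2])
    o=(hsv[...,0]>5)&(hsv[...,0]<17)&(hsv[...,1]>140)&(hsv[...,2]>100); o[:200]=0
    for c,s in blobs(o,15,900): print("orange",c.round(1),s.tolist(),px2w(d,c,.039).round(4))
t=cv2.imread("pics/top0.png"); d=np.load("pics/top0.npz")["color"][:,:,::-1]; e=np.load("pics/side0.npz")["color"][:,:,::-1]
A=cv2.resize(d[215:300,250:335],(400,400),interpolation=cv2.INTER_CUBIC)
B=cv2.resize(e[205:280,285:370],(400,353),interpolation=cv2.INTER_CUBIC)
C=cv2.resize(e[250:345,190:275],(200,224),interpolation=cv2.INTER_CUBIC)
D=cv2.resize(d[200:265,130:220],(277,200),interpolation=cv2.INTER_CUBIC)
o=np.zeros((600,800,3),np.uint8);o[:400,:400]=A;o[:353,400:]=B;o[360:584,420:620]=C;o[400:600,:277]=D
cv2.imwrite("pics/crop1.png",o)
E
```

```text
top caps
[ 90.9 113.4] [22, 11, 43] z.074 [0.7859 0.3564] z.013 [0.8064 0.38  ]
[140.  116.4] [45, 25, 108] z.074 [0.7816 0.259 ] z.013 [0.8019 0.2764]
[192.5 117.6] [44, 26, 93] z.074 [0.7809 0.1547] z.013 [0.8011 0.1654]
[224.  114.4] [3, 10, 14] z.074 [0.7889 0.0923] z.013 [0.8096 0.099 ]
[107.1 116.4] [3, 13, 18] z.074 [0.7804 0.3241] z.013 [0.8006 0.3456]
[293.3 118.8] [8, 19, 28] z.074 [ 0.7823 -0.0463] z.013 [ 0.8026 -0.0484]
[340.  118.1] [3, 15, 17] z.074 [ 0.7853 -0.1399] z.013 [ 0.8058 -0.148 ]
[245.9 119.5] [11, 19, 32] z.074 [0.7791 0.0483] z.013 [0.7992 0.0523]
[362.7 130.1] [6, 38, 52] z.074 [ 0.7614 -0.1853] z.013 [ 0.7803 -0.1963]
[386.1 122.2] [4, 23, 29] z.074 [ 0.7784 -0.2326] z.013 [ 0.7985 -0.2466]
[409.  120.9] [3, 17, 21] z.074 [ 0.782  -0.2788] z.013 [ 0.8023 -0.2957]
[431.8 120.4] [4, 16, 23] z.074 [ 0.7838 -0.3248] z.013 [ 0.8042 -0.3447]
[455.  120.5] [1, 16, 16] z.074 [ 0.7845 -0.3718] z.013 [ 0.805  -0.3947]
[272.1 117.2] [7, 3, 12] z.074 [ 0.7846 -0.0038] z.013 [ 0.8051 -0.0032]
[ 83.  123.5] [1, 12, 12] z.074 [0.7649 0.3706] z.013 [0.7841 0.3951]
[200.
[... 13851 characters left out ...]
23]
[ 89.4 300. ] [6, 5, 13] z.074 [0.6982 0.3804] z.013 [0.7488 0.3661]
[194.6 300.3] [4, 4, 9] z.074 [0.5614 0.259 ] z.013 [0.6008 0.2347]
[ 79.5 307. ] [6, 5, 14] z.074 [0.6981 0.4   ] z.013 [0.7487 0.3873]
[137.  317.5] [7, 6, 16] z.074 [0.607  0.3471] z.013 [0.6501 0.3301]
[264.9 322.1] [17, 15, 212] z.074 [0.4399 0.2099] z.013 [0.4693 0.1816]
[ 93.8 322.7] [7, 6, 15] z.074 [0.6525 0.4017] z.013 [0.6994 0.3891]
[231.2 346.8] [18, 17, 239] z.074 [0.448  0.2799] z.013 [0.4781 0.2574]
[216.6 343.4] [8, 8, 19] z.074 [0.4702 0.2914] z.013 [0.5022 0.2698]
[252.5 345.1] [8, 8, 16] z.074 [0.4247 0.2549] z.013 [0.4529 0.2303]
orange [327.7 235.9] [314, 222, 29, 28, 409] [ 0.5037 -0.0406  0.039 ]
```

View pics/crop1.png

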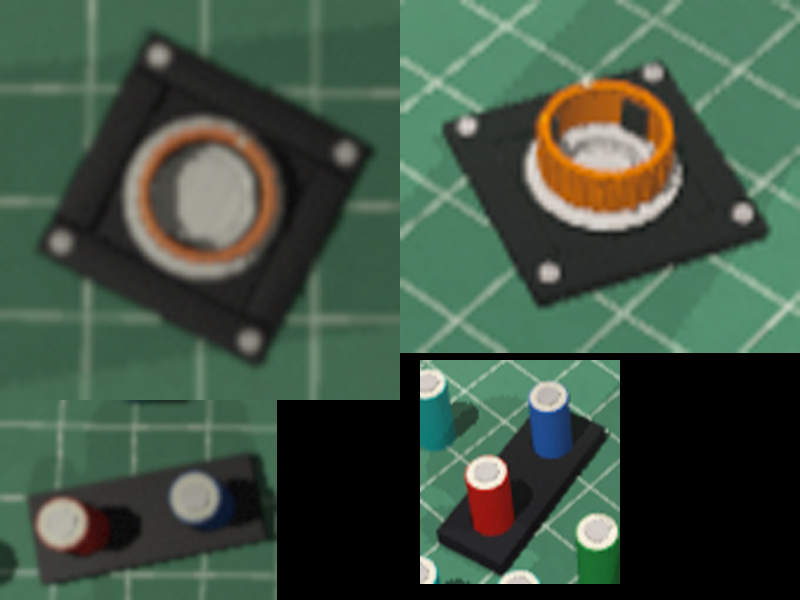

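The crops show the red cell in the stand's left pocket (red body, and the blue one beside it), so that is the target. The chuck's screw heads are at crop pixels (158,55), (345,152), (60,242) and (249,342), and the white tick is at about (243,140) top and (588,80) side. Next I turn these into world points in both views.

```bash
python3 - <<'E'
from h import *
T=np.load("pics/top0.npz");S=np.load("pics/side0.npz")
s=400/85; cv=lambda u,o:(np.array(u)+.5)/s-.5+o
def cap(d,uv,z,r=14):
    im=d["color"];x,y=map(int,uv);hsv=cv2.cvtColor(im,cv2.COLOR_RGB2HSV)[y-r:y+r,x-r:x+r]
    m=(hsv[...,1]<60)&(hsv[...,2]>125)
    m=cv2.morphologyEx(m.astype(np.uint8),cv2.MORPH_OPEN,np.ones((5,5)))
    c,st=max(blobs(m,30,900),key=lambda b:b[1][4]); return c+[x-r,y-r],st[2:]
for nm,d,uv in(("redT",T,(150,240)),("redS",S,(219,298)),("blueT",T,(193,231)),("blueS",S,(245,265))):
    c,st=cap(d,uv,.0735); print(nm,c.round(1),st,px2w(d,c,.0735).round(4))
for nm,d,pts in(("T",T,[(158,55),(345,152),(249,342),(60,242)]),("S",S,[(66,126),(253,72),(342,213),(149,272)])):
    off=np.array([250,215]) if nm=="T" else np.array([285,205])
    W=np.array([px2w(d,cv(p,off),.013) for p in pts]); c=W.mean(0)
    e=W[1]-W[0]; print(nm,"chuck",c.round(4),"sides",np.linalg.norm(W-np.roll(W,-1,0),axis=1).round(4),"yaw",np.degrees(np.arctan2(e[1],e[0])).round(1))
    hsv=cv2.cvtColor(d["color"],cv2.COLOR_RGB2HSV); pc=w2px(d,[*c[:2],.039]).astype(int)
    m=np.zeros(hsv.shape[:2],np.uint8); m[pc[1]-25:pc[1]+25,pc[0]-25:pc[0]+25]=1
    m&=((hsv[...,0]<18)&(hsv[...,1]>80)&(hsv[...,2]>90)).astype(np.uint8)
    if nm=="T":
        (x,y),r,a=cv2.fitEllipse(cv2.convexHull(cv2.findNonZero(m)));print("collar ell",x,y,r,px2w(d,(x,y),.039).round(4))
    tk=px2w(d,cv((243,140) if nm=="T" else (188,80),off),.039); v=tk-c; print("tick",v.round(4),np.hypot(*v[:2]).round(4),np.degrees(np.arctan2(v[1],v[0])).round(1))
E
```

```text
redT [149.5 239.5] [ 14  14 170] [0.5367 0.2282 0.0735]
redS [217.8 297. ] [ 15  13 174] [0.5369 0.2271 0.0735]
blueT [192.6 231.1] [ 14  15 177] [0.554  0.146  0.0735]
blueS [243.9 264.8] [ 15  13 166] [0.5545 0.1453 0.0735]
T chuck [ 0.5104 -0.0501  0.013 ] sides [0.092  0.0923 0.0923 0.0919] yaw -116.7
collar ell 293.8334045410156 255.96449279785156 (29.32693862915039, 30.156784057617188) [ 0.5103 -0.0513  0.039 ]
tick [ 0.0232 -0.0158  0.026 ] 0.0281 -34.3
S chuck [ 0.51   -0.0503  0.013 ] sides [0.0927 0.092  0.0913 0.0918] yaw -116.7
tick [ 0.024  -0.0177  0.026 ] 0.0298 -36.4
```

Both views agree to about 1 mm. The red–blue spacing is 84 mm, the screw square is regular and the tick radius is about 28 mm, all as they should be. Now the pick, with the jaws across the stand.

```bash
cat >> h.py <<'E'
RED=np.array([.5368,.2277]); CH=np.array([.5102,-.0502])
def down(deg):
    a=np.radians(deg); y=np.array([np.cos(a),np.sin(a),0]); z=np.array([0,0,-1.]); return np.column_stack([np.cross(y,z),y,z])
E
python3 - <<'E'
from h import *
from station import env, solver, eyes, status
print("t",status.get_t(), status.get_grip_width())
R=min((down(12),down(192)),key=lambda R:abs(solver.solve_ik([*RED,.15],R)[5]))
env.move_to([*RED,.15],R); print(status.get_t(),np.round(status.get_joint_pos(),1))
env.servo_line([*RED,.042],v=.1)
f0=status.get_wrist_force(); print("down",np.round(f0,1))
env.grip(.02); print("w",status.get_grip_width(),np.round(status.get_wrist_force(),1))
env.servo_line([*RED,.16],v=.1); env.sleep(.2)
print("w",status.get_grip_width(),np.round(status.get_wrist_force(),2),status.get_t(),np.round(status.get_ee_pos(),4))
env.move_to([*CH,.16],R); env.sleep(.3)
print(status.get_t(),np.round(status.get_ee_pos(),4),np.round(status.get_joint_pos(),1))
o=[]
for n,c in(("top",(294,240)),("side",(325,200))):
    d=eyes.get_image(n); np.savez(f"pics/{n}1.npz",**d); im=d["color"][:,:,::-1]
    o.append(cv2.resize(im[c[1]-75:c[1]+75,c[0]-50:c[0]+50],(400,600),interpolation=cv2.INTER_CUBIC))
cv2.imwrite("pics/held.png",np.hstack(o))
E
```

```text
t 0.1 0.08580937899095782
3.1083 [ 16.6  14.8 -13.1  62.1  -0.  -85.4]
down [ 0.1 -0.8 -0.1]
w 0.03070098529171912 [-0.5 -0.   2.9]
w 0.030628547020555848 [-0.5   0.89 -1.31] 6.4167 [0.5364 0.2275 0.1593]
7.8 [ 0.5105 -0.0494  0.16  ] [ -12.8    7.4  -20.9   61.7    0.  -114.8]
```

View pics/held.png

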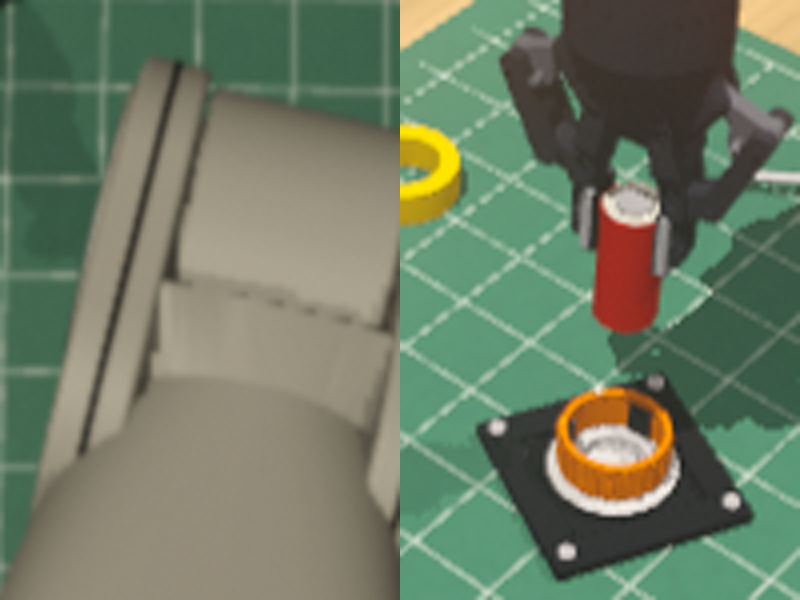

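The side view shows the cell held upright by its upper part, cap centre at (630,203) and lower end at about (626,320), over the chuck with the way clear. Next I check tilt and position by projection, then lower it under force watch.

```bash
cat > lower.py <<'E'
from h import *
from station import env, solver, eyes, status
d=np.load("pics/side1.npz"); f=lambda X:((w2px(d,X)-[275,125]+.5)*4-.5+[400,0]).round(0)
print("expected cap",f([*CH,.190]),"bottom c",f([*CH,.122]))
hsv=cv2.cvtColor(d["color"],cv2.COLOR_RGB2HSV)
m=((hsv[...,0]<6)|(hsv[...,0]>174))&(hsv[...,1]>150)&(hsv[...,2]>60); m[:165]=0;m[215:]=0;m[:,:315]=0;m[:,345:]=0
for y in range(180,204,4):
    xs=np.where(m[y])[0]; print(y,xs.min(),xs.max(),end="; ")
print("\nexpected axis px", w2px(d,[*CH,.18]).round(1),w2px(d,[*CH,.13]).round(1))
env.servo_line([*CH,.085],v=.08); env.sleep(.3)
p=np.array(status.get_ee_pos()); cor=CH-p[:2]; print("err",cor.round(4),p.round(4))
f0=np.array(status.get_wrist_force()); z=.085; XY=CH+cor
while z>.0425:
    z-=.0025; env.servo_line([*XY,z],v=.03)
    F=np.array(status.get_wrist_force())-f0; p=status.get_ee_pos()
    if z<.06 or abs(F).max()>3: print(round(z,4),np.round(p,4),F.round(1))
    if abs(F[2])>7 or np.hypot(*F[:2])>12: print("STOP");break
print(status.get_t(),status.get_grip_width())
E
python3 lower.py
```

```text
expected cap [632. 203.] bottom c [623. 310.]
180 325 328; 184 325 337; 188 325 337; 192 324 336; 196 324 338; 200 324 338; 
expected axis px [332.3 179.5] [330.7 199.2]
err [-0.0003  0.0001] [ 0.5105 -0.0503  0.0854]
0.06 [ 0.5097 -0.0501  0.0598] [ 0.4 -1.  -0.8]
0.0575 [ 0.5097 -0.0501  0.0573] [0.5 0.2 0.8]
0.055 [ 0.5097 -0.0501  0.0548] [-0.8  0.1 -0.6]
0.0525 [ 0.5097 -0.0501  0.0523] [-0.8 -0.4 -0.6]
0.05 [ 0.5097 -0.0501  0.0498] [-0.7 -0.4  0.3]
0.0475 [ 0.5097 -0.0501  0.0473] [-0.3  0.7  0.3]
0.045 [ 0.5097 -0.0501  0.0448] [-1.4 -0.8 -0.4]
0.0425 [ 0.5101 -0.0502  0.0425] [-0.7 -0.9  0.5]
13.5333 0.030013995284519066
```

It went in with no contact, and the TCP is 0.5 mm above pick height. Next: touch the floor gently, release, rise and look.

```bash
python3 - <<'E'
from h import *
from station import env, solver, eyes, status
f0=np.array(status.get_wrist_force()); p=np.array(status.get_ee_pos()); XY=CH
for z in np.arange(.042,.038,-.0005):
    env.servo_line([*XY,z],v=.02); F=np.array(status.get_wrist_force())-f0; print(round(z,4),np.round(status.get_ee_pos(),4),F.round(1))
    if F[2]>4: break
env.grip(.085); env.sleep(.2); print(status.get_grip_width())
env.servo_line([*XY,.16],v=.15)
R=np.array(status.get_orientation())
# find jaw yaw with j6 near -175 for the turn
best=[]
for a in range(0,360,5):
    q=solver.solve_ik([*CH,.16],down(a))
    if q is not None: best.append((round(q[5]),a))
print(sorted(best)[:4],sorted(best)[-3:],status.get_t())
o=[]
for n,c in(("top",(294,255)),("side",(325,230))):
    d=eyes.get_image(n); np.savez(f"pics/{n}2.npz",**d); im=d["color"][:,:,::-1]
    o.append(cv2.resize(im[c[1]-50:c[1]+50,c[0]-50:c[0]+50],(400,400),interpolation=cv2.INTER_CUBIC))
cv2.imwrite("pics/seated.png",np.hstack(o))
E
```

```text
0.042 [ 0.5102 -0.0502  0.0424] [-1.6  0.7  5.1]
0.0851716796531141
[(-178, 255), (-173, 250), (-168, 245), (-163, 240)] [(167, 270), (172, 265), (177, 260)] 15.4917
```

View pics/seated.png

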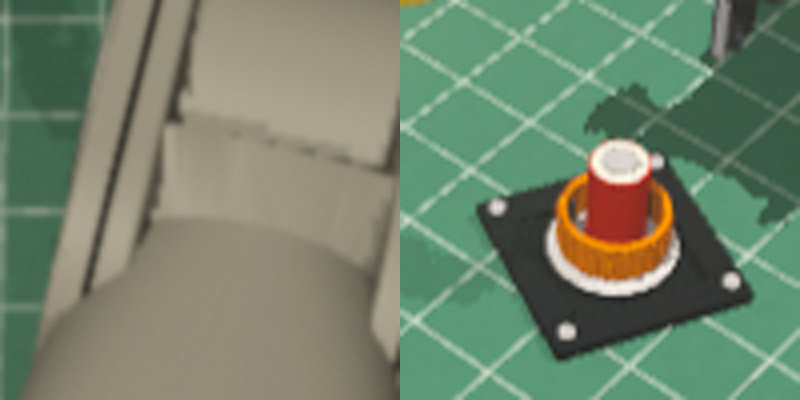

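The cell stands upright inside the collar, cap at (620,160), with nothing toppled. I confirm the height by projection, then grip the collar with joint 6 near -173° and turn clockwise until the torque rises.

```bash
cat > turn.py <<'E'
from h import *
from station import env, solver, eyes, status
d=np.load("pics/side2.npz"); print("cap expected seated",w2px(d,[*CH,.0735]).round(1),"seen (329.6,219.6)")
env.move_to([*CH,.16],down(250)); env.servo_line([*CH,.03],v=.1); env.servo_line([*CH,.014],v=.04); env.sleep(.3)
p=np.array(status.get_ee_pos()); print(p.round(4),np.round(status.get_wrist_force(),1))
env.servo_line([*(2*CH-p[:2]),.014+(.014-p[2])],v=.03); env.sleep(.2)
t0=np.array(status.get_wrist_torque()); print("base",np.round(status.get_ee_pos(),4),t0.round(3),np.round(status.get_wrist_force(),1),status.get_t())
env.grip(.04); env.sleep(.2)
print("w",status.get_grip_width(),np.round(status.get_wrist_force(),1),(np.array(status.get_wrist_torque())-t0).round(3))
q=np.array(status.get_joint_pos()); print(q.round(1))
for i in range(30):
    q[5]+=6; 
    if q[5]>175: break
    env.move_joints(q); T=np.array(status.get_wrist_torque())-t0
    print(round(q[5],1),round(status.get_joint_pos()[5],1),T.round(3),np.round(status.get_wrist_force(),0),round(status.get_t(),2))
    if abs(T[2])>.14: break
E
python3 turn.py
```

```text
cap expected seated [329.1 219.9] seen (329.6,219.6)
[ 0.5104 -0.0502  0.0142] [-0.7  0.1  0.2]
base [ 0.51   -0.0501  0.0138] [ 0.032  0.025 -0.051] [ 0.6 -0.5 -0.3] 19.3
w 0.0555652267347438 [-1.   0.5  4.2] [0.166 0.305 0.012]
[ -12.8   17.1  -29.5   43.4    0.  -172.8]
-166.8 -167.0 [ 0.226  0.052 -0.001] [-1.  0.  1.] 20.14
-160.8 -161.1 [ 0.45  -0.078  0.059] [-0.  2.  1.] 20.39
-154.8 -155.1 [ 0.688 -0.099  0.017] [1. 3. 1.] 20.64
-148.8 -149.1 [ 0.993 -0.322  0.017] [1. 5. 1.] 20.89
-142.8 -143.1 [ 1.07  -0.331  0.079] [2. 6. 2.] 21.14
-136.8 -137.1 [ 1.156 -0.421  0.031] [2. 6. 1.] 21.39
-130.8 -131.1 [ 1.248 -0.508  0.033] [2. 6. 0.] 21.64
-124.8 -125.1 [ 1.283 -0.64  -0.033] [ 3.  6. -1.] 21.89
-118.8 -119.1 [ 1.349 -0.701  0.   ] [ 4.  7. -0.] 22.14
-112.8 -113.1 [ 1.374 -0.721 -0.   ] [ 4.  7. -1.] 22.39
-106.8 -107.1 [ 1.359 -0.829 -0.007] [ 3.  8. -1.] 22.64
-100.8 -101.1 [ 1.43  -0.952  0.031] [ 5.  7. -2.] 22.89
-94.8 -95.1 [ 1.367 -0.973 -0.01 ] [ 5.  7. -3.] 23.14
-88.8 -89.1 [ 1.437 -1.12   0.024] [ 5.  7. -2.] 23.39
-82.8 -83.1 [ 1.367 -1.23  -0.079] [ 6.  8. -4.] 23.64
-76.8 -77.1 [ 1.372 -1.26   0.036] [ 6.  6. -3.] 23.89
-70.8 -71.1 [ 1.327 -1.278  0.035] [ 6.  7. -4.] 24.14
-64.8 -65.1 [ 1.297 -1.414  0.13 ] [ 7.  7. -4.] 24.39
-58.8 -59.1 [ 1.164 -1.398  0.14 ] [ 8.  5. -5.] 24.64
-52.8 -53.1 [ 1.107 -1.487  0.131] [ 7.  6. -6.] 24.89
-46.8 -47.1 [ 1.042 -1.496  0.183] [ 7.  5. -6.] 25.14
```

The torque started rising near j6 = -65°, 108° into the turn, which is within the stated 0.7–2.2 rad. I go on in 3° steps with averaged readings and take a side picture.

```bash
cat > click.py <<'E'
from h import *
from station import env, solver, eyes, status
import sys
n=int(sys.argv[1]); q=np.array(status.get_joint_pos()); q[5]=float(sys.argv[2])
def avg():
    L=[]
    for _ in range(12): L.append(status.get_wrist_torque()[2]+.03); env.sleep(.02)
    return np.mean(L)
print("now",q[5],avg().round(3))
for i in range(n):
    q[5]+=3; env.move_joints(q); print(round(q[5],1),round(status.get_joint_pos()[5],1),avg().round(3))
d=eyes.get_image("side"); np.savez(f"pics/side_{sys.argv[3]}.npz",**d)
im=d["color"][:,:,::-1]; cv2.imwrite(f"pics/side_{sys.argv[3]}.png",cv2.resize(im[200:270,280:380],(800,560),interpolation=cv2.INTER_CUBIC))
print(status.get_t(),status.get_grip_width(),np.round(status.get_wrist_force(),0))
E
python3 click.py 4 -46.8 a
```

```text
now -46.8 0.171
-43.8 -44.0 0.284
-40.8 -40.9 0.261
-37.8 -37.9 0.281
-34.8 -34.9 0.268
27.1917 0.05591986374563388 [ 5.  1. -7.]
```

View pics/side_a.png

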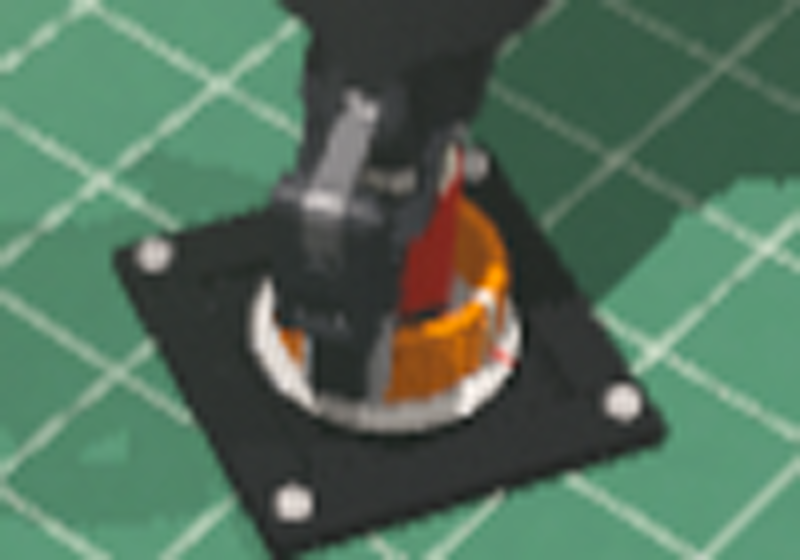

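Both ticks show: white at (487,293) on the collar top, red at (503,357) on the ring. Now their angles.

```bash
cat > ang.py <<'E'
from h import *
import sys
d=np.load(f"pics/side_{sys.argv[1]}.npz"); v=list(map(float,sys.argv[2:6]))
for nm,p,z in(("white",v[:2],.039),("red",v[2:],.013)):
    w=px2w(d,(np.array(p)+.5)/8-.5+[280,200],z)[:2]-CH; print(nm,(1000*np.hypot(*w)).round(1),np.degrees(np.arctan2(w[1],w[0])).round(1))
E
python3 ang.py a 487 293 503 357
```

```text
white 27.1 -165.3
red 32.0 -157.7
```

The radii fit (27.1 and 32.0 mm against 27 and 31). The slip so far is about 8°, so the first bump is about 7° on. I turn 24° more, to about 32°, and look again.

```bash
python3 click.py 8 -34.8 b
```

```text
now -34.8 0.266
-31.8 -31.9 0.339
-28.8 -28.9 0.227
-25.8 -25.9 0.242
-22.8 -22.9 0.228
-19.8 -19.9 0.223
-16.8 -16.9 0.221
-13.8 -13.9 0.201
-10.8 -10.9 0.206
31.0417 0.05587494326384297 [ 5. -3. -7.]
```

View pics/side_b.png

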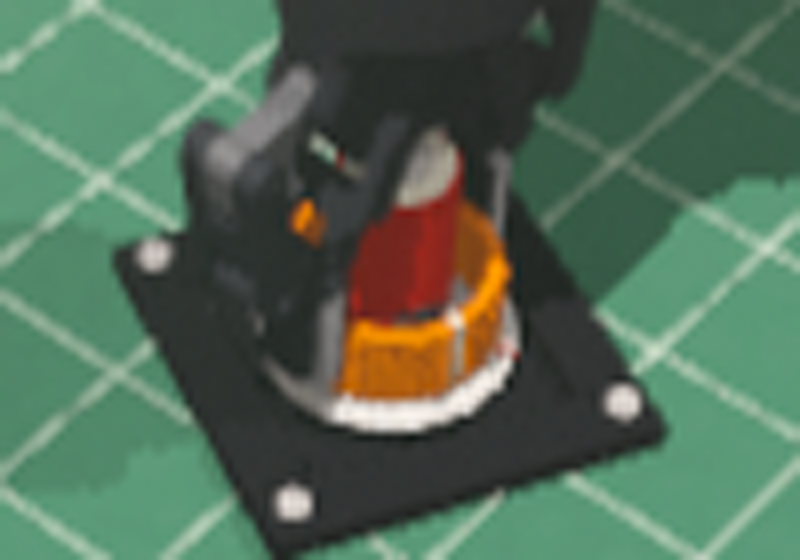

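The torque peaked at 0.34 Nm (the bump) and fell back to about 0.22. The white tick is now at (457,318) and red at about (510,350).

```bash
python3 ang.py b 457 318 510 350; python3 ang.py b 457 318 503 357
```

```text
white 26.3 169.1
red 33.2 -152.6
white 26.3 169.1
red 32.0 -157.7
```

The slip is about 34–38° (0.6–0.66 rad), mid-window with one click passed. Now release, rise and check.

```bash
python3 - <<'E'
from h import *
from station import env, solver, eyes, status
env.grip(.085); env.sleep(.2); print(status.get_grip_width(),np.round(status.get_wrist_force(),1))
p=np.array(status.get_ee_pos()); env.servo_line([p[0],p[1],.2],v=.1)
env.move_joints(np.array(status.get_joint_pos())+[-35,0,0,0,0,0]); env.sleep(.3)
d=eyes.get_image("side"); np.savez("pics/side_c.npz",**d); t=eyes.get_image("top"); im=d["color"][:,:,::-1]
o=np.zeros((600,800,3),np.uint8); o[:560]=cv2.resize(im[200:270,280:380],(800,560),interpolation=cv2.INTER_CUBIC)
tt=t["color"][:,:,::-1][235:277,273:315]; o[:240,:240]=cv2.resize(tt,(240,240),interpolation=cv2.INTER_CUBIC)
cv2.imwrite("pics/final.png",o); print("cap exp crop",((w2px(d,[*CH,.0735])-[280,200]+.5)*8-.5).round(0),status.get_t())
E
```

```text
0.08492022089266704 [ 0.7 -0.1  0.3]
cap exp crop [396. 163.] 35.2333
```

View pics/final.png

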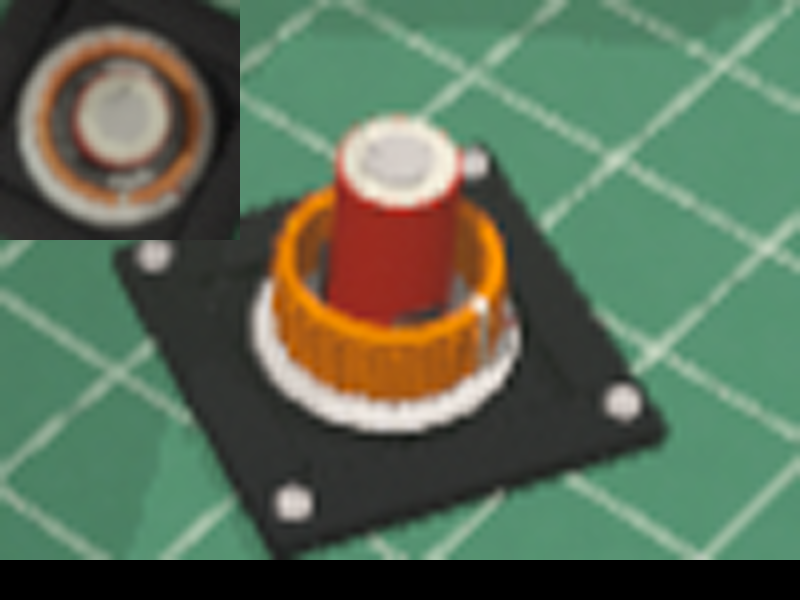

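The cell is upright, cap at (398,160) against (396,163) expected for a seated cell. The white tick moved back a little to (480,302) on release, and red seems to be at about (508,328). Next I measure the slip properly in both views.

```bash
python3 ang.py c 480 302 509 326; python3 - <<'E'
from h import *
from station import eyes
T=eyes.get_image("top"); S=eyes.get_image("side")
for n,d in(("top",T),("side",S)):
    im=d["color"].astype(float); out={}
    for nm,r,z in(("white",27,.039),("ring",31.5,.0132)):
        A=np.arange(-240,-60,2); P=np.array([w2px(d,[*(CH+r/1000*np.array([np.cos(np.radians(a)),np.sin(np.radians(a))])),z]) for a in A]).astype(np.float32)
        c=cv2.remap(im.astype(np.float32),P[:,:1],P[:,1:],cv2.INTER_LINEAR)[:,0]
        s=c[:,2] if nm=="white" else c[:,0]-c[:,2]
        k=np.argsort(-s)[:9]; print(n,nm,[(int(A[i]),int(s[i])) for i in sorted(k)])
E
```

```text
white 27.0 -173.1
red 32.6 -137.9
top white [(-206, 88), (-204, 88), (-182, 98), (-180, 112), (-178, 126), (-176, 133), (-174, 124), (-172, 114), (-170, 102)]
top ring [(-138, 41), (-136, 45), (-134, 44), (-78, 43), (-76, 45), (-74, 41), (-66, 44), (-64, 50), (-62, 55)]
side white [(-174, 175), (-76, 193), (-74, 210), (-72, 214), (-70, 210), (-68, 200), (-66, 192), (-64, 185), (-62, 185)]
side ring [(-120, 152), (-118, 181), (-116, 216), (-114, 238), (-112, 235), (-110, 223), (-108, 200), (-106, 165), (-104, 131)]
```

Top and side agree: white at about -175°, red about -137°, so the slip is about 38° (0.66 rad), inside 0.42–1.32. The ring unwound about 17° elastically on release, so whether the jaws still grip is worth a check. I do a gentle sub-millimetre pull on the cell.

```bash
cat > pull.py <<'E'
from h import *
from station import env, solver, eyes, status
def F():
    L=[]
    for _ in range(12): L.append([*status.get_wrist_force(),status.get_wrist_torque()[2]]); env.sleep(.02)
    return np.mean(L,0)
R=min((down(12),down(192)),key=lambda R:abs(solver.solve_ik([*CH,.16],R)[5]))
env.move_to([*CH,.16],R); env.servo_line([*CH,.044],v=.1); env.sleep(.2); f0=F()
env.grip(.02); f1=F(); print("grip",(f1-f0).round(2))
z=status.get_ee_pos()[2]
for dz in(.0003,.0006,.0009):
    env.servo_line([*CH,z+dz],v=.01); f=F(); print(dz,round(status.get_ee_pos()[2]-z,5),(f-f1).round(2))
    if abs(f-f1)[2]>8: break
env.servo_line([*CH,z],v=.01); print("back",(F()-f1).round(2))
env.grip(.085); env.sleep(.2); env.servo_line([*CH,.2],v=.15)
env.move_joints(np.array(status.get_joint_pos())+[-35,0,0,0,0,0]); env.sleep(.3)
d=eyes.get_image("side"); np.savez("pics/side_d.npz",**d)
cv2.imwrite("pics/d.png",cv2.resize(d["color"][:,:,::-1][200:270,280:380],(800,560),interpolation=cv2.INTER_CUBIC)); print(status.get_t())
E
python3 pull.py
```

```text
grip [3.37 2.39 0.85 0.01]
0.0003 8e-05 [ 2.57 -0.09 -5.04 -0.  ]
0.0006 0.0001 [ 2.97 -0.07 -6.96 -0.01]
0.0009 0.00011 [ 3.92 -0.16 -8.97 -0.  ]
back [ 1.89  0.21 -3.02 -0.02]
44.275
```

View pics/d.png

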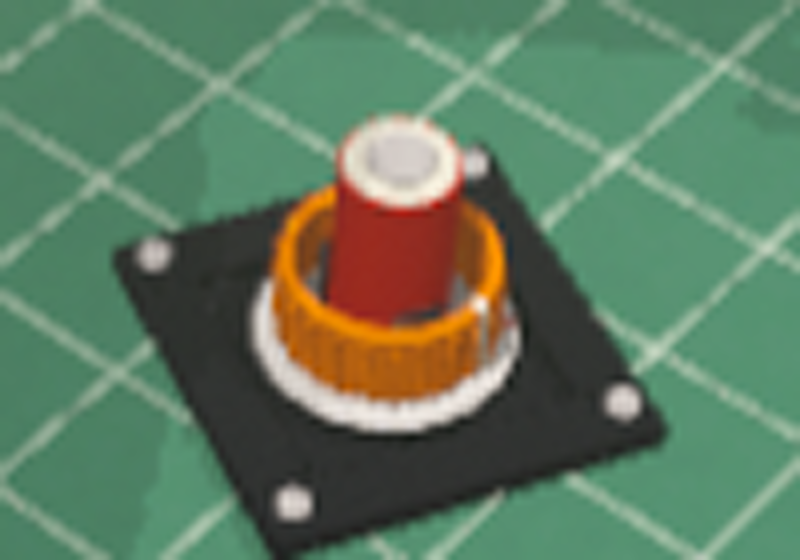

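The cell resisted a 9 N pull while moving only 0.1 mm, far more than its 1.4 N weight, so it is gripped. The picture is unchanged: cap at (400,160), white tick at (480,302). Handing in.

```bash
python3 -c "
from station import env,status
env.close_job(); print(status.get_t())"
```

```text
the job is handed in; nothing more can be done
the job is handed in; nothing more can be done
```

I moved the red cell from the stand to the floor of the chuck and turned the collar clockwise for one click. Then I let go, backed the arm away and handed the job in at about 44 s. No verdict is reported, so the results below are my own checks.

- **Seating:** the floor contact was about 5 N. Afterwards the cap was within 1 pixel of where a seated cell's cap should be.
- **Ratchet:** the torque peaked at about 0.34 Nm over the first bump, slightly above the stated 0.3, then fell back to about 0.22. After release the angle between the white and red ticks was about 38° (0.66 rad) in both views, inside the 0.42 to 1.32 rad window.
- **Springback:** on release the collar and ring unwound together by about 17°. I had not expected this, so I tested the grip.
- **Grip:** a gentle pull of about 9 N moved the cell only 0.1 mm, so it is held. I then let go again and moved clear.

**Less certain:** single torque readings were noisy, about ±0.05 Nm, so the slip figure rests on the tick marks. The automatic tick search in the side view picked up other bright spots, so the side tick angles come from pixel positions I read by eye. I did not re-measure the blue cell, the pack, the tape or the screwdriver at the end. The arm stayed clear of the last three, and the only work near the blue cell was the pick beside it.

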